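# Pack a bottle carrier tight with the right spacer

### The arm

A 6-joint arm with a two-finger parallel gripper is mounted at the origin on the work surface. World frame = base frame: x ahead of the robot, y to its left, z up, the work surface at z = 0. Lengths are in mm, angles in rad, forces in N, time in s.
With the tool pointing down it reaches from about 275 to 850 mm from the base axis. Payload 5.2 kg.
Tool frame: the origin (TCP) lies between the finger pads; the fingertips stand 8 mm ahead of it and the grasp point (between the pads) lies 11 mm behind it; z points along the fingers, y is the line along which they close (so a half turn about z gives the same grasp; the last joint's range is limited). The gripper opens to 85 mm and grips with 20 to 120 N. Pads are 22 mm wide; open, the fingers measure 114 mm over their backs; the gripper's body (76 mm by 85 mm) begins 54 mm behind the grasp point. The pads swing forward as they close: fully open they stand 13 mm farther back than shut.
Start: joints at [0.941, 0.259, 1.535, -0, 1.348, -0.203], TCP at [227.658, 500.677, 239.31] pointing down, gripper open.
Joint ranges: [-3.14, 3.14], [-0.91, 2.08], [0.19, 2.58], [-1.22, 4.36], [0.22, 2.71], [-3.12, 3.12]. Speed limits (rad/s): [2.57, 2.57, 3.14, 3.14, 3.14, 3.14].

### API

Orientations are given as a unit quaternion [x, y, z, w].
In Python, from bench import ctrl gives the robot as it stands. The module is installed in compiled form; this text tells all that it offers.
- The arm moves only by the tool servo_tool, never from a script. Its argument "rows" is a list that holds one entry, the list of rows, each a list of 7 numbers: the opening, from 0 (shut) to 1 (fully open), then the shift along the world's x, y, z in m, then the turn, a rotation vector about the world's x, y, z in units of 5 degrees (1.0 is 5 degrees). In form: [[[grip, dx, dy, dz, wx, wy, wz], ...]]. A call has 1 to 12 rows; each row is the pose to reach, as a shift and turn from the pose commanded when the call began; what a row does not reach only later rows make up. A row lasts 1/12 s, in which the tool goes at most 41.7 mm and 7.16 degrees, less where a joint would pass 70% of its speed; a pose out of reach is approached as far as the arm can. A call with a gripper value outside its range is refused whole. The fingers move at their own pace and stop on an object; "force" is the grip in N (left out, the last holds). Time passes only in rows, so rows that repeat a pose let the fingers close. It gives the time, the measured TCP pose, the force, the opening and the grip force at its end, in the units of the state.
- ctrl.state(): the state, without advancing time (a new reading comes with each control period).
- ctrl.capture(name): name is "side" or "top"; returns the picture (400x640x3 uint8, red, green, blue); there is no depth.
- ctrl.camera_params(name): a dict with "camera_matrix" (3x3 intrinsics, pixels), "position" and "attitude" of the camera in the world. Camera axes: x right, y down, z forward; pixel columns grow to the right and rows downward; lengths in mm; the calibration is good to about 2 mm. A picture is of the moment at which its call begins. camera_params takes no time and is no camera call.
- ctrl.finish_job(): hands the job in; it is judged then, once.
The state is a dict: "time_s": time; "joints": joint angles; "joint_vel": joint speeds; "joint_efforts": joint torques, N m; "ee_pos": TCP position; "tcp_rot": TCP orientation; "wrist_force": force on the tool from outside, world axes, zero at the start; "moment": the same for the moment, N m; "width": finger opening in mm; "grip_force": force on a finger pad.
Only numpy, scipy, OpenCV 4.12 (cv2) and the standard library are available. Lean on these libraries where they do the work, as an engineer would, in place of code of your own. Each camera call takes 0.05 s, during which the arm holds its last target. There are 200 camera calls.

### The job

Lever the carrier's clear cover up with the blade of the opener and swing it wide open, then stand all the brown bottles in a row in the carrier. By trying them, find the one grey spacer block that fills the space left in the row, so that it presses the sprung end plate back a little and nothing can rattle, and push that block right down to the floor. Leave the other blocks out, shut the cover, and leave the opener lying on the bench; do not shift the beaker, the white bottle or the grey box with the clear top.

Things in the scene. Friction and masses are not known exactly. Their poses are not given: they have to be found in the camera images.
- carrier: the bottle carrier, a long white box fixed on the bench. Origin: centre of its underside; x runs across it from the front (robot side) to the hinge side, y along it, z up. Inside 62 mm wide (x) and 185.5 mm long (y), centred on the origin; walls 4 mm, front wall 8 mm, floor 5 mm, rim 56 mm high. A flange 4 mm thick sticks out 14 mm along the front of the base, its top at 48 mm.
- row_stop (a point): foot of the fixed end wall inside the carrier (its -y end), at floor height, 5 mm above the underside. The bottles stand in one row along y, their 56 mm sides across it. With three bottles only a short spacer has room, with two bottles a long one.
- row_end (a point): foot of the face of the grey sprung end plate at the other end of the row when nothing presses it, 165.25 mm from row_stop. The plate is 58 mm wide, its top level with the rim and bevelled back 3 mm over its upper 8 mm.
- follower (a joint): how far the sprung end plate is pressed back (m): 0 free, at most 0.0055; it slides to the carrier's +y against a spring (2 N plus 1.2 N per mm). The right spacer presses it back about 2.75 mm, the next longer one (6 mm more) does not go in, the next shorter one drops in and leaves the row loose by about 3 mm.
- cover (a joint): angle of the carrier's clear domed cover (rad): 0 shut, grows as its front swings up, stop at 1.92. Hinged along the far long side; stiff friction hinge (0.14 N m, cover 180 g), it stays where it is left. The cover is 55 mm deep, 74 mm across, 193.5 mm long, walls 3 mm, roof 4 mm; shut, its top is 111 mm above the bench.
- cover_hinge (a point): middle of the cover's hinge line, 35 mm behind the carrier's origin and 56 mm above its underside; the hinge line runs along the carrier's y.
- cover_lip (a point): outer end, middle, of the underside of the cover's front flange (white, 4 mm thick, 14 mm deep, 213 mm long); moves with the cover, 88 mm from the hinge line. Shut, the underside is 56 mm above the bench and leaves an open slot 8 mm high and 14 mm deep above the base's flange, for the opener's blade.
- opener_grip (a point): the opener, a hand tool lying on the bench: black handle 110 mm long, 22 by 22 mm, and a flat steel blade 24 mm wide, 3 mm thick, 90 mm long, level at the handle's mid height. The point lies on the handle's centre line 35 mm from its blade end (near the centre of mass); x points along the tool to the blade tip, z up; 130 g.
- opener_tip (a point): the end of the opener's blade, mid thickness, 125 mm ahead of opener_grip along x.
- bottle_1_mid (a point): a rectangular brown plastic bottle with a white round screw cap, standing: body 56 mm wide (its x) by 42 or 48 mm deep (its y; two of bottles 1 to 4 are 42, two are 48, all look alike), 66 mm high; cap 28 mm across, from 74 to 96 mm above the foot. The point lies on its axis 48 mm above its foot, z up; 160 g. Two or three of the four are there at a start.
- bottle_2_mid (a point): a rectangular brown plastic bottle with a white round screw cap, standing: body 56 mm wide (its x) by 42 or 48 mm deep (its y; two of bottles 1 to 4 are 42, two are 48, all look alike), 66 mm high; cap 28 mm across, from 74 to 96 mm above the foot. The point lies on its axis 48 mm above its foot, z up; 160 g. Two or three of the four are there at a start.
- bottle_3_mid (a point): a rectangular brown plastic bottle with a white round screw cap, standing: body 56 mm wide (its x) by 42 or 48 mm deep (its y; two of bottles 1 to 4 are 42, two are 48, all look alike), 66 mm high; cap 28 mm across, from 74 to 96 mm above the foot. The point lies on its axis 48 mm above its foot, z up; 160 g. Two or three of the four are there at a start.
- bottle_4_mid (a point): a rectangular brown plastic bottle with a white round screw cap, standing: body 56 mm wide (its x) by 42 or 48 mm deep (its y; two of bottles 1 to 4 are 42, two are 48, all look alike), 66 mm high; cap 28 mm across, from 74 to 96 mm above the foot. The point lies on its axis 48 mm above its foot, z up; 160 g. Two or three of the four are there at a start.
- spacer_a_mid (a point): a grey plastic spacer block, one of the two short ones (a, b: 30 and 36 mm long in y), which is which is not marked. 58 mm wide (its x), 60 mm high, plus a lifting rib 22 mm wide and 30 mm high along the middle of its top (along y, as long as the block); the foot at both ends bevelled in 3 mm over its lowest 8 mm. The point lies on its centre line 45 mm above its foot, z up. 70 to 150 g
- spacer_b_mid (a point): a grey plastic spacer block, one of the two short ones (a, b: 30 and 36 mm long in y), which is which is not marked. 58 mm wide (its x), 60 mm high, plus a lifting rib 22 mm wide and 30 mm high along the middle of its top (along y, as long as the block); the foot at both ends bevelled in 3 mm over its lowest 8 mm. The point lies on its centre line 45 mm above its foot, z up. 70 to 150 g
- spacer_c_mid (a point): a grey plastic spacer block, one of the three long ones (c, d, e: 72, 78 and 84 mm long in y), which is which is not marked. 58 mm wide (its x), 60 mm high, plus a lifting rib 22 mm wide and 30 mm high along the middle of its top (along y, as long as the block); the foot at both ends bevelled in 3 mm over its lowest 8 mm. The point lies on its centre line 45 mm above its foot, z up. 70 to 150 g
- spacer_d_mid (a point): a grey plastic spacer block, one of the three long ones (c, d, e: 72, 78 and 84 mm long in y), which is which is not marked. 58 mm wide (its x), 60 mm high, plus a lifting rib 22 mm wide and 30 mm high along the middle of its top (along y, as long as the block); the foot at both ends bevelled in 3 mm over its lowest 8 mm. The point lies on its centre line 45 mm above its foot, z up. 70 to 150 g
- spacer_e_mid (a point): a grey plastic spacer block, one of the three long ones (c, d, e: 72, 78 and 84 mm long in y), which is which is not marked. 58 mm wide (its x), 60 mm high, plus a lifting rib 22 mm wide and 30 mm high along the middle of its top (along y, as long as the block); the foot at both ends bevelled in 3 mm over its lowest 8 mm. The point lies on its centre line 45 mm above its foot, z up. 70 to 150 g
- beaker: a glass beaker, 68 mm across and 90 mm high, a bystander; origin under its foot
- washbottle: a white capped bottle, 64 mm across and 150 mm high, a bystander; origin under its foot
- tip_box: a closed grey box with clear top, 110 by 80 by 67 mm, a bystander; origin under its foot
Mind the look-alikes: they are no part of the job. Leave any green, pink or yellow look-alike of the part that bears spacer_d_mid alone.

How it is judged:
By the outcome, as a careful person would: the job done as asked, in the order asked, and still so for the second after the job is handed in, with the robot touching nothing.
Of bottle_1, bottle_2, bottle_3, bottle_4 only 2 to 3 are there at a start; the rules pass over those that are not, and their reading is None.
At some moment in a run one of bottle_1, bottle_2, bottle_3, bottle_4, spacer_c, spacer_d, spacer_e may be knocked a few centimetres aside while the robot is not near it.
It also fails if it takes over 210 s, if anything falls off the work surface, if the arm or the gripper's body presses on something with over 40 N, if the wrist force passes 120 N, or if a joint passes its speed limit or range.

## Working session

There is one attempt and no reset: what is moved stays moved. The work goes in short steps, Python scripts to look and compute and a tool call to move; the robot and the scene stay as the last step left them, time stands still between calls to the robot, and variables do not carry over. Pictures are saved under pics/ and viewed, at most 14 in all, crops included, and the job is handed in when it is done.

Besides the shell and the picture viewer there is one more tool, called as name(argument=value, ...) on one line, values as JSON. servo_tool: Moves the arm, as the interface text tells. Its arguments: {"type":"object","properties":{"rows":{"type":"array","items":{"type":"array","items":{"type":"array","items":{"type":"number"}}}},"force":{"type":"number"}},"required":["rows"]}

```bash
mkdir -p pics; cat > h.py <<'E'
import numpy as np, cv2
from scipy.spatial.transform import Rotation as R
from bench import ctrl
def cam(n):
    p=ctrl.camera_params(n); K=np.array(p["camera_matrix"]); t=np.array(p["position"],float); a=np.array(p["attitude"],float)
    M=R.from_quat(a).as_matrix() if a.size==4 else a.reshape(3,3)
    return K,t,M
def px(n,P):
    K,t,M=cam(n); c=(np.atleast_2d(P)-t)@M; q=c@K.T; return q[:,:2]/q[:,2:]
def ray(n,u,z):
    K,t,M=cam(n); d=M@np.linalg.inv(K)@np.array([u[0],u[1],1.]); return t+d*(z-t[2])/d[2]
def shot(n,f,crop=None,s=1):
    im=ctrl.capture(n)[:,:,::-1].copy()
    cv2.imwrite(f'pics/{f}_raw.png',im)
    if crop: x0,y0,x1,y1=crop; im=im[y0:y1,x0:x1]
    if s!=1: im=cv2.resize(im,None,fx=s,fy=s,interpolation=cv2.INTER_CUBIC)
    cv2.imwrite(f'pics/{f}.png',im)
def st():
    s=ctrl.state(); print('t',s['time_s'],'p',np.round(s['ee_pos'],1),'q',np.round(s['tcp_rot'],3),'F',np.round(s['wrist_force'],1),'w',round(s['width'],1),'g',round(s['grip_force'],1),'j',np.round(s['joints'],2))
E
python3 - <<'E'
from h import *
for n in("top","side"):
    shot(n,n+'0',s=1.25); print(n,ctrl.camera_params(n))
st(); print(R.from_quat(ctrl.state()['tcp_rot']).as_matrix().round(2))
E
```

```text
top {'camera_matrix': array([[405.3678708 ,   0.        , 319.48150377],
       [  0.        , 405.3678708 , 189.44480445],
       [  0.        ,   0.        ,   1.        ]]), 'position': array([ 466.0659242 ,  -71.73669407, 1365.7002058 ]), 'attitude': array([-0.70450193,  0.70867304, -0.02737228,  0.02665162])}
side {'camera_matrix': array([[377.98577968,   0.        , 321.47732724],
       [  0.        , 377.98577968, 197.04618695],
       [  0.        ,   0.        ,   1.        ]]), 'position': array([ 539.38181483, -951.5813189 ,  974.31688651]), 'attitude': array([ 0.92809564,  0.00186834,  0.0074943 , -0.37226176])}
t 0.1 p [227.4 500.3 238.5] q [ 0.212  0.977 -0.001 -0.   ] F [-0.   0.2 -0.6] w 85.5 g 0.0 j [ 0.94  0.26  1.54  0.    1.35 -0.2 ]
[[-0.91  0.41 -0.  ]
 [ 0.41  0.91 -0.  ]
 [ 0.   -0.   -1.  ]]
```

View pics/top0.png

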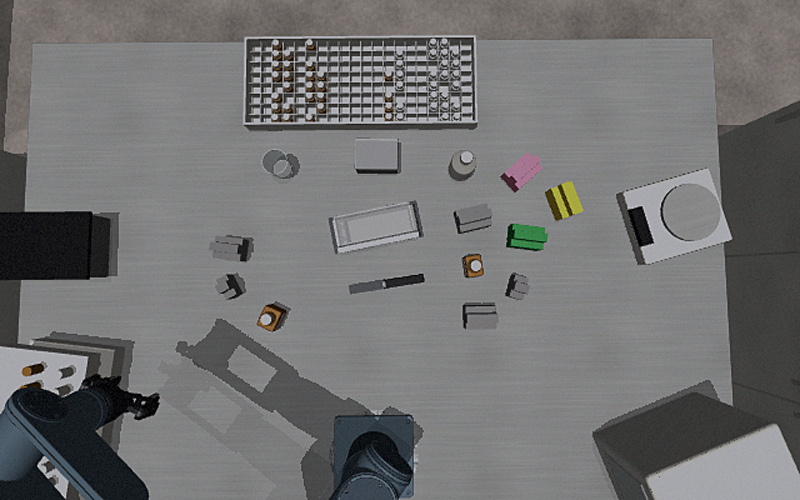

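View pics/side0.png

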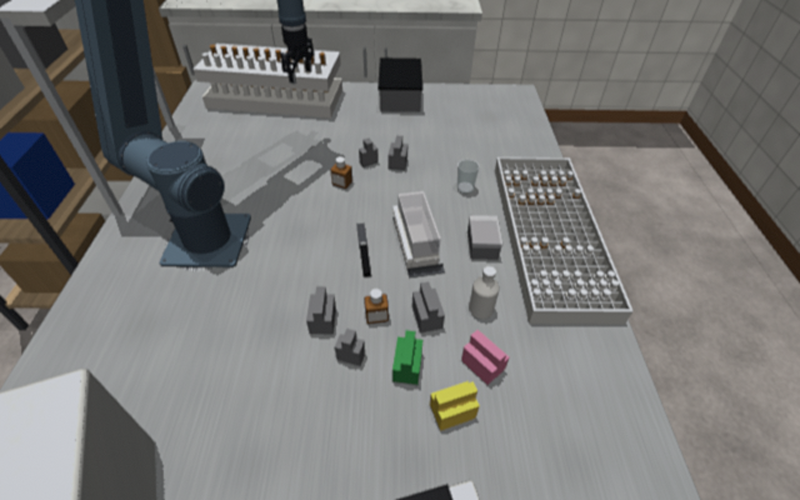

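```bash
python3 - <<'E'
import cv2
a=cv2.imread('pics/top0_raw.png')
def c(f,x0,y0,x1,y1,s): cv2.imwrite(f'pics/{f}.png',cv2.resize(a[y0:y1,x0:x1],None,fx=s,fy=s,interpolation=cv2.INTER_CUBIC))
c('c1',160,150,360,270,4); c('c2',340,130,480,270,4)
E
```

```text
(no output)
```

View pics/c1.png

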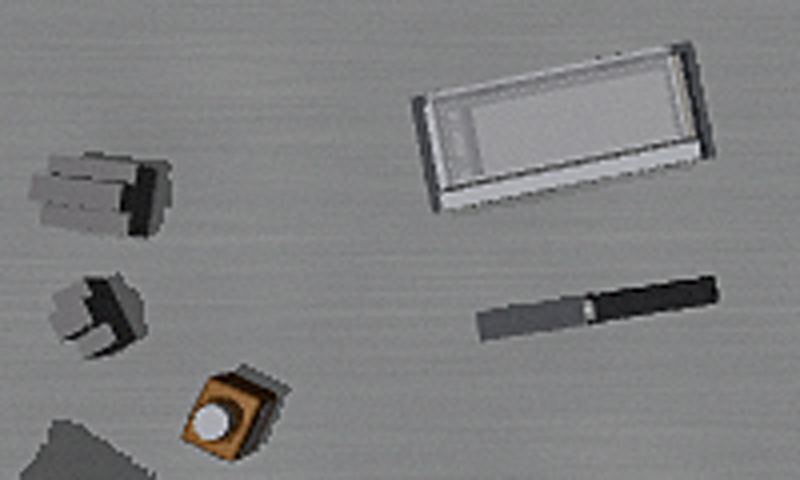

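View pics/c2.png

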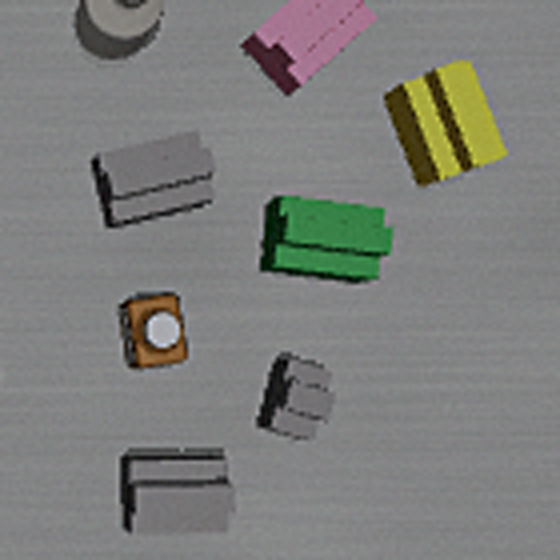

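```bash
python3 - <<'E'
from h import *
c1=lambda u,v:(160+u/4-.4,150+v/4-.4)
c2=lambda u,v:(340+u/4-.4,130+v/4-.4)
def P(n,u,z): 
    p=ray('top',u,z); print(n,p.round(1)); return p
def L(n,a,b,z):
    a,b=ray('top',a,z),ray('top',b,z); d=b-a; print(n,((a+b)/2).round(1),'len',np.linalg.norm(d).round(1),'ang',np.degrees(np.arctan2(d[1],d[0])).round(1))
L('flange front',c1(701,158),c1(441,211),60)
L('cover back top',c1(668,44),c1(428,95),60)
L('base right edge',c1(713,157),c1(690,42),48)
L('base left edge',c1(437,212),c1(416,98),48)
L('opener',c1(717,289),c1(478,325),11)
P('grip est joint',c1(590,307),11)
L('L1 rib',c1(123,197),c1(34,187),90)
L('R1 rib front edge',c2(213,175),c2(109,197),90)
L('R2 rib far edge',c2(233,485),c2(133,485),90)
L('R2 rib near edge',c2(230,531),c2(131,531),60)
P('B1 cap',c1(211,422),96); P('B2 cap',c2(162,329),96)
L('B2 top near', c2(187,360),c2(132,366),66);L('B2 right side', c2(187,360),c2(178,293),66)
for a,b in(((183,437),(238,460)),((238,460),(264,398)),((183,437),(215,377))): L('B1',c1(*a),c1(*b),66)
P('S left',c1(70,312),90);P('S right',c2(310,398),90)
P('beaker',(224,130),0)
E
```

```text
flange front [546.1 -18.1  60. ] len 213.9 ang 101.2
cover back top [6.396e+02 3.000e-01 6.000e+01] len 198.9 ang 101.8
base right edge [ 615.9 -124.3   48. ] len 96.3 ang 10.7
base left edge [571.7 100.3  48. ] len 94.9 ang 10.6
opener [446.8 -37.8  11. ] len 201.0 ang 98.2
grip est joint [446.8 -31.5  11. ]
L1 rib [540.6 368.7  90. ] len 70.7 ang 83.3
R1 rib front edge [ 605.  -264.6   90. ] len 84.3 ang 101.6
R2 rib far edge [ 370.4 -277.7   90. ] len 78.0 ang 89.7
R2 rib near edge [ 331.8 -279.9   60. ] len 78.9 ang 89.7
B1 cap [361.  260.2  96. ]
B2 cap [ 491.9 -262.5   96. ]
B2 top near [ 465.4 -264.6   66. ] len 44.3 ang 95.9
B2 right side [ 494.4 -283.5   66. ] len 54.0 ang 6.6
B1 [337.7 268.2  66. ] len 47.5 ang -112.7
B1 [352.8 236.2  66. ] len 52.6 ang -22.4
B1 [370.4 277.8  66. ] len 53.2 ang -27.7
S left [446.5 373.4  90. ]
S right [ 437.3 -378.5   90. ]
beaker [776.2 251.6   0. ]
```

servo_tool(rows=[[[1,0.223,-0.565,-0.05,0,0,-11.48],[1,0.223,-0.565,-0.05,0,0,-11.48],[1,0.223,-0.565,-0.05,0,0,-11.48],[1,0.223,-0.565,-0.05,0,0,-11.48],[1,0.223,-0.565,-0.05,0,0,-11.48],[1,0.223,-0.565,-0.05,0,0,-11.48],[1,0.223,-0.565,-0.05,0,0,-11.48],[1,0.223,-0.565,-0.05,0,0,-11.48],[1,0.223,-0.565,-0.05,0,0,-11.48],[1,0.223,-0.565,-0.05,0,0,-11.48],[1,0.223,-0.565,-0.05,0,0,-11.48],[1,0.223,-0.565,-0.05,0,0,-11.48]]])

```text
time_s: 1.1
ee_pos: [410.6, 35.2, 198.1]
tcp_rot: [0.655, 0.755, 0.0, 0.0]
wrist_force: [1.2, 1.0, -0.3]
width: 85.5
grip_force: 0.0
```

servo_tool(rows=[[[0.6,0.04,-0.099,-0.05,0,0,0],[0.6,0.04,-0.099,-0.05,0,0,0],[0.6,0.04,-0.099,-0.05,0,0,0],[0.6,0.04,-0.099,-0.14,0,0,0],[0.6,0.04,-0.099,-0.14,0,0,0],[0.6,0.04,-0.099,-0.14,0,0,0],[0.6,0.04,-0.099,-0.14,0,0,0]]])

```text
time_s: 1.68
ee_pos: [447.9, -60.9, 55.9]
tcp_rot: [0.655, 0.755, -0.001, -0.004]
wrist_force: [-1.4, 0.3, 0.7]
width: 51.3
grip_force: 0.0
```

```bash
python3 - <<'E'
from h import *
st(); shot('side','s1'); im=cv2.imread('pics/s1_raw.png')
c=px('side',[451,-64,20])[0].astype(int); print(c)
b=im[130:260,230:400]; cv2.imwrite('pics/s1.png',cv2.resize(b,None,fx=4.5,fy=4.5,interpolation=cv2.INTER_CUBIC))
E
```

```text
t 1.6833 p [447.9 -60.9  55.9] q [ 0.655  0.755 -0.001 -0.004] F [-1.4  0.3  0.7] w 51.3 g 0.0 j [-0.38  0.31  1.99  0.    0.85 -0.52]
[291 201]
```

View pics/s1.png

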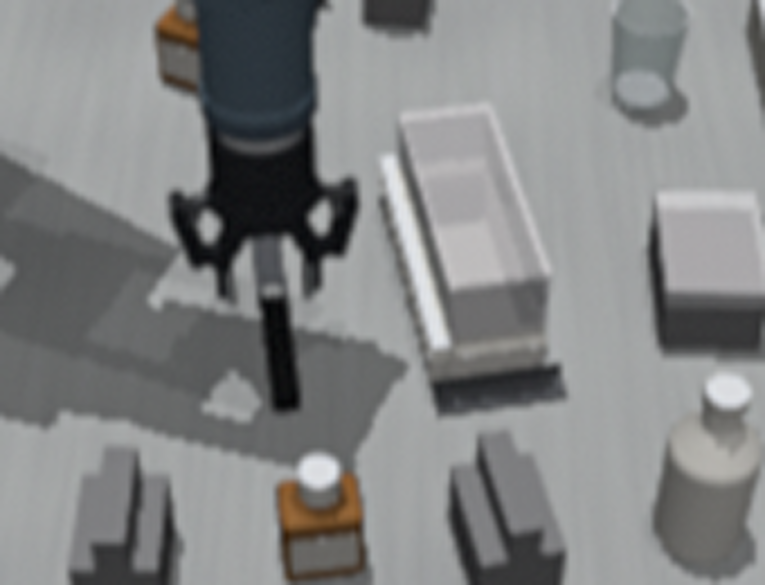

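servo_tool(rows=[[[0.6,0,0,-0.03,0,0,0],[0.6,0,0,-0.047,0,0,0],[0.5,0,0,-0.047,0,0,0],[0.3,0,0,-0.047,0,0,0],[0,0,0,-0.047,0,0,0],[0,0,0,-0.047,0,0,0],[0,0,0,-0.047,0,0,0],[0,0,0,-0.047,0,0,0]]], force=80)

```text
time_s: 2.4
ee_pos: [452.3, -62.1, 13.8]
tcp_rot: [0.655, 0.756, 0.001, 0.002]
wrist_force: [-0.8, 1.2, 6.9]
width: 19.9
grip_force: 79.2
```

servo_tool(rows=[[[0,0,0,0.04,0,0,0],[0,-0.02,0.01,0.08,0,0,-1.4],[0,-0.041,0.017,0.1,0,0,-2.8],[0,-0.041,0.017,0.1,0,0,-4.2],[0,-0.041,0.017,0.1,0,0,-5.6],[0,-0.041,0.017,0.1,0,0,-7.0],[0,-0.041,0.017,0.1,0,0,-8.4],[0,-0.041,0.017,0.1,0,0,-9.8],[0,-0.041,0.017,0.1,0,0,-11.2],[0,-0.041,0.017,0.1,0,0,-12.6],[0,-0.041,0.017,0.1,0,0,-14],[0,-0.041,0.017,0.1,0,0,-15.4]]])

```text
time_s: 3.4
ee_pos: [410.3, -44.9, 113.0]
tcp_rot: [0.984, 0.181, 0.001, 0.001]
wrist_force: [-0.3, 0.7, -1.1]
width: 19.9
grip_force: 79.0
```

servo_tool(rows=[[[0,0,0,-0.02,0,0,-1.4],[0,0,0,-0.04,0,0,-2.04],[0,0,0,-0.058,0,0,-2.04],[0,0,0,-0.058,0,0,-2.04],[0,0,0,-0.058,0,0,-2.04],[0,0,0,-0.058,0,0,-2.04]]])

```text
time_s: 3.9
ee_pos: [410.6, -45.2, 54.8]
tcp_rot: [0.995, 0.096, 0.001, 0.001]
wrist_force: [0.2, 0.1, -0.8]
width: 20.2
grip_force: 79.0
```

```bash
cat >> h.py <<'E'
C=np.array([599.5,-8.3,0]); PSI=np.radians(11.0)
EX=np.array([np.cos(PSI),np.sin(PSI),0]); EY=np.array([-np.sin(PSI),np.cos(PSI),0])
def c2w(x,y,z): return C+x*EX+y*EY+np.array([0,0,z])
def yawy(): 
    m=R.from_quat(ctrl.state()['tcp_rot']).as_matrix(); print('tool y ang',np.degrees(np.arctan2(m[1,1],m[0,1])).round(2),'tilt',m[:,2].round(3))
def mark(im,n,P,c=(0,0,255)):
    for p in px(n,P): cv2.circle(im,tuple(int(round(v*16)) for v in p),16,c,-1,shift=4)
E
python3 - <<'E'
from h import *
st(); yawy(); p=np.array(ctrl.state()['ee_pos'])
out=[]
for n in('top','side'):
    im=ctrl.capture(n)[:,:,::-1].copy(); cv2.imwrite(f'pics/r2{n}.png',im)
    q=px(n,[c2w(-53,0,58)])[0].astype(int); print(n,q, px(n,[p+125*EX]))
    b=im[q[1]-50:q[1]+50,q[0]-80:q[0]+50]; out.append(cv2.resize(b,None,fx=3,fy=5.5,interpolation=cv2.INTER_CUBIC) if 0 else cv2.resize(b,None,fx=3,fy=3,interpolation=cv2.INTER_CUBIC))
cv2.imwrite('pics/m2.png',np.hstack(out))
E
```

```text
t 3.9 p [410.6 -45.2  54.8] q [0.995 0.096 0.001 0.001] F [ 0.2  0.1 -0.8] w 20.2 g 79.0 j [-0.38  0.25  2.09  0.    0.8   1.  ]
tool y ang -79.03 tilt [ 0.002 -0.001 -1.   ]
top [302 195] [[303.45834952 199.74348911]]
side [319 185] [[315.08529282 186.31053827]]
```

View pics/m2.png

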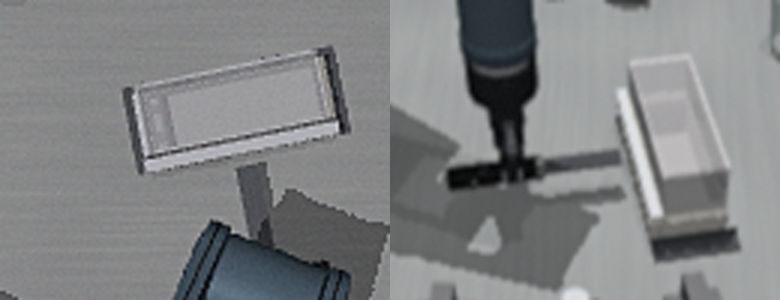

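servo_tool(rows=[[[0,0.008,0.0015,0,0,0,0],[0,0.014,0.0027,0,0,0,0],[0,0.02,0.0038,0,0,0,0],[0,0.0225,0.0044,0,0,0,0],[0,0.025,0.005,0,0,0,0],[0,0.025,0.005,0,0,0,0],[0,0.025,0.005,0,0,0,0]]])

```text
time_s: 4.58
ee_pos: [434.5, -39.7, 53.1]
tcp_rot: [0.995, 0.096, -0.0, -0.0]
wrist_force: [-0.1, -0.2, -0.9]
width: 19.8
grip_force: 79.0
```

```bash
python3 - <<'E'
from h import *
st(); yawy(); p=np.array(ctrl.state()['ee_pos'])
im=ctrl.capture('side')[:,:,::-1].copy()
cv2.imwrite('pics/m3.png',cv2.resize(im[150:240,240:360],None,fx=6,fy=6,interpolation=cv2.INTER_CUBIC))
E
```

```text
t 4.5833 p [434.5 -39.7  53.1] q [ 0.995  0.096 -0.    -0.   ] F [-0.1 -0.2 -0.9] w 19.8 g 79.0 j [-0.35  0.29  2.03 -0.    0.82  1.03]
tool y ang -79.03 tilt [-0.001  0.    -1.   ]
```

View pics/m3.png

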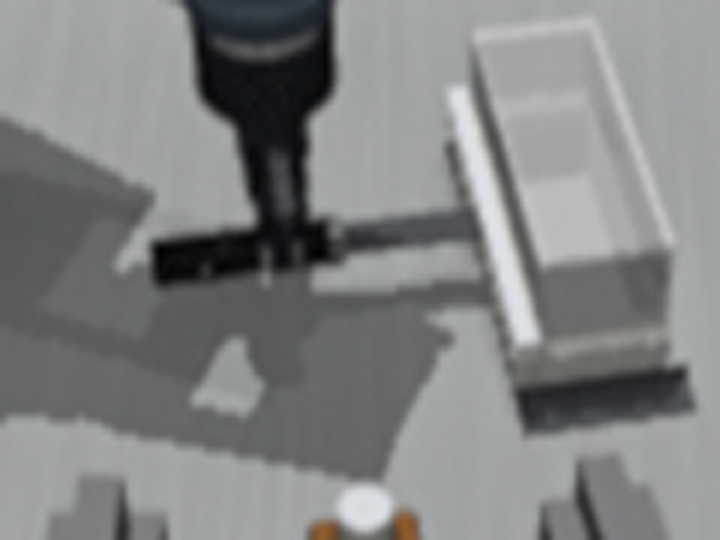

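servo_tool(rows=[[[0,0.0003,0,0.009,0,0,0],[0,0.0013,0.0002,0.016,0,0,0],[0,0.0026,0.0005,0.0235,0,0,0],[0,0.006,0.0012,0.034,0,0,0],[0,0.0104,0.002,0.0425,0,0,0],[0,0.016,0.0031,0.051,0,0,0],[0,0.0227,0.0044,0.059,0,0,0],[0,0.0305,0.0059,0.0658,0,0,0],[0,0.0388,0.0075,0.0715,0,0,0],[0,0.0388,0.0075,0.0715,0,0,0]]])

```text
time_s: 5.47
ee_pos: [476.1, -32.5, 126.8]
tcp_rot: [0.995, 0.096, 0.002, 0.001]
wrist_force: [0.3, -0.1, 0.0]
width: 20.1
grip_force: 79.0
```

```bash
python3 - <<'E'
from h import *
st(); yawy()
im=ctrl.capture('side')[:,:,::-1].copy()
cv2.imwrite('pics/m4.png',cv2.resize(im[130:240,240:370],None,fx=5,fy=5,interpolation=cv2.INTER_CUBIC))
E
```

```text
t 5.4667 p [476.1 -32.5 126.8] q [0.995 0.096 0.002 0.001] F [ 0.3 -0.1  0. ] w 20.1 g 79.0 j [-0.3   0.24  1.87  0.    1.03  1.08]
tool y ang -79.04 tilt [ 0.005 -0.001 -1.   ]
```

View pics/m4.png

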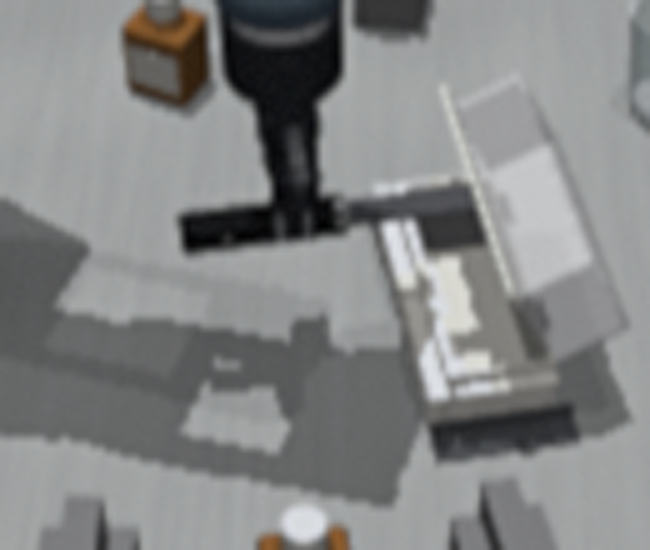

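servo_tool(rows=[[[0,0.009,0.0018,0.0045,0,0,0],[0,0.0187,0.0037,0.008,0,0,0],[0,0.028,0.0055,0.0098,0,0,0],[0,0.0388,0.0076,0.0105,0,0,0],[0,0.049,0.0096,0.009,0,0,0],[0,0.059,0.0115,0.007,0,0,0],[0,0.065,0.0126,0.006,0,0,0],[0,0.065,0.0126,0.006,0,0,0],[0,0.065,0.0126,0.006,0,0,0]]])

```text
time_s: 6.27
ee_pos: [536.2, -20.0, 129.7]
tcp_rot: [0.995, 0.096, -0.003, -0.0]
wrist_force: [-10.4, -2.5, 2.3]
width: 19.7
grip_force: 79.6
```

```bash
python3 - <<'E'
from h import *
st(); yawy()
im=ctrl.capture('side')[:,:,::-1].copy()
cv2.imwrite('pics/m5.png',cv2.resize(im[130:240,240:370],None,fx=5,fy=5,interpolation=cv2.INTER_CUBIC))
E
```

```text
t 6.2667 p [536.2 -20.  129.7] q [ 0.995  0.096 -0.003 -0.   ] F [-10.4  -2.5   2.3] w 19.7 g 79.6 j [-0.24  0.34  1.71 -0.    1.1   1.14]
tool y ang -79.03 tilt [-0.006 -0.    -1.   ]
```

View pics/m5.png

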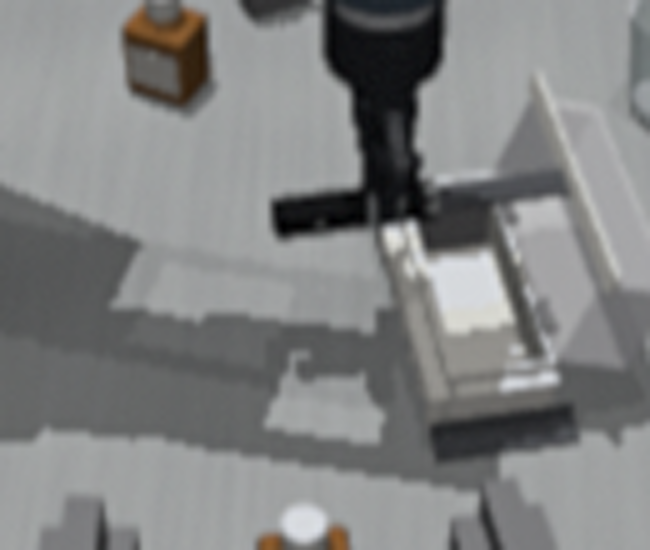

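servo_tool(rows=[[[0,-0.03,-0.006,0,0,0,0],[0,-0.07,-0.02,0,0,0,0],[0,-0.11,-0.035,0,0,0,0],[0,-0.14,-0.05,-0.03,0,0,0],[0,-0.17,-0.06,-0.06,0,0,0],[0,-0.17,-0.06,-0.09,0,0,0],[0,-0.17,-0.06,-0.105,0,0,0],[0,-0.17,-0.06,-0.105,0,0,0],[0,-0.17,-0.06,-0.105,0,0,0]]])

```text
time_s: 7.07
ee_pos: [368.7, -80.0, 25.6]
tcp_rot: [0.995, 0.095, -0.0, -0.0]
wrist_force: [0.4, -0.1, 0.1]
width: 20.4
grip_force: 79.0
```

servo_tool(rows=[[[0,0,0,-0.006,0,0,0],[0,0,0,-0.0115,0,0,0],[0,0,0,-0.0115,0,0,0],[0.5,0,0,-0.0115,0,0,0],[0.6,0,0,-0.0115,0,0,0],[0.6,0,0,-0.0115,0,0,0],[1,0,0,0.03,0,0,0],[1,0,0,0.07,0,0,0],[1,0,0,0.11,0,0,0],[1,0.03,-0.03,0.125,0,0,-0.94],[1,0.06,-0.06,0.125,0,0,-0.94],[1,0.09,-0.09,0.125,0,0,-0.94]]], force=20)

```text
time_s: 8.07
ee_pos: [457.2, -167.9, 153.9]
tcp_rot: [0.998, 0.055, 0.003, 0.002]
wrist_force: [0.9, -0.3, -0.3]
width: 85.4
grip_force: 0.0
```

servo_tool(rows=[[[1,0.016,-0.04,0,0,0,0],[1,0.0325,-0.0925,0,0,0,0],[1,0.0325,-0.0925,-0.01,0,0,0],[1,0.0325,-0.0925,-0.045,0,0,0],[1,0.0325,-0.0925,-0.08,0,0,0],[1,0.0325,-0.0925,-0.1126,0,0,0],[1,0.0325,-0.0925,-0.1126,0,0,0],[0,0.0325,-0.0925,-0.1126,0,0,0],[0,0.0325,-0.0925,-0.1126,0,0,0],[0,0.0325,-0.0925,-0.1126,0,0,0],[0,0.0325,-0.0925,-0.1126,0,0,0],[0,0.0325,-0.0925,-0.1126,0,0,0]]])

```text
time_s: 9.07
ee_pos: [488.7, -259.9, 40.1]
tcp_rot: [0.999, 0.055, 0.001, 0.001]
wrist_force: [-0.9, -2.1, 6.7]
width: 42.0
grip_force: 24.2
```

servo_tool(rows=[[[0.8,0,0,0,0,0,0],[0.8,0,0,0,0,0,0],[0.8,0.001,0,0.035,0,0,0],[0.8,0.002,0,0.07,0,0,0],[0.8,0.002,0,0.085,0,0,1.4],[0.8,0.002,0,0.085,0,0,2.8],[0.8,0.002,0,0.085,0,0,4.2],[0.8,0.002,0,0.085,0,0,5.6],[0.8,0.002,0,0.085,0,0,7],[0.8,0.002,0,0.085,0,0,8.4],[0.8,0.002,0,0.085,0,0,9.8],[0.8,0.002,0,0.085,0,0,11.2]]])

```text
time_s: 10.07
ee_pos: [489.3, -258.5, 123.0]
tcp_rot: [0.854, 0.519, -0.0, -0.0]
wrist_force: [0.1, -0.1, 0.6]
width: 68.4
grip_force: 0.0
```

servo_tool(rows=[[[0.8,0,0,0,0,0,1.4],[0.8,0,0,0,0,0,2.8],[0.8,0,0,0,0,0,4.2],[0.8,0,0,0,0,0,5.6],[0.8,0,0,-0.02,0,0,6.8],[0.8,0,0,-0.04,0,0,6.8],[0.8,0,0,-0.045,0,0,6.8],[0,0,0,-0.045,0,0,6.8],[0,0,0,-0.045,0,0,6.8],[0,0,0,-0.045,0,0,6.8],[0,0,0,-0.045,0,0,6.8],[0,0,0,-0.045,0,0,6.8]]], force=40)

```text
time_s: 11.07
ee_pos: [490.5, -259.5, 79.4]
tcp_rot: [0.668, 0.745, 0.0, 0.001]
wrist_force: [1.5, -0.0, 1.7]
width: 26.6
grip_force: 39.6
```

servo_tool(rows=[[[0,0,0,0.035,0,0,0],[0,0,0,0.075,0,0,0],[0,0.015,0.023,0.08,0,0,0.95],[0,0.035,0.053,0.08,0,0,0.95],[0,0.055,0.083,0.08,0,0,0.95],[0,0.075,0.113,0.08,0,0,0.95],[0,0.095,0.143,0.08,0,0,0.95],[0,0.112,0.168,0.08,0,0,0.95],[0,0.1222,0.1835,0.08,0,0,0.95],[0,0.1222,0.1835,0.08,0,0,0.95],[0,0.1222,0.1835,0.08,0,0,0.95]]])

```text
time_s: 11.98
ee_pos: [611.8, -74.3, 158.0]
tcp_rot: [0.635, 0.772, -0.0, -0.0]
wrist_force: [0.3, 0.5, -1.7]
width: 26.7
grip_force: 40.1
```

```bash
cat >> h.py <<'E'
def wire(im,n,poly,c): 
    q=(px(n,poly)*16).round().astype(np.int32); cv2.polylines(im,[q],True,c,1,cv2.LINE_AA,4)
def rect(hx0,hx1,y0,y1,z): return [c2w(hx0,y0,z),c2w(hx1,y0,z),c2w(hx1,y1,z),c2w(hx0,y1,z)]
E
python3 - <<'E'
from h import *
st(); yawy(); out=[]
for n,(x,y) in(('top',(245,140)),('side',(270,120))):
    im=ctrl.capture(n)[:,:,::-1].copy(); cv2.imwrite(f'pics/r6{n}.png',im)
    S=5
    b=cv2.resize(im[y:y+100,x:x+78],None,fx=S,fy=S,interpolation=cv2.INTER_CUBIC)
    for poly in (rect(-31,31,-92.75,92.75,56),rect(-39,35,-96.75,96.75,56)):
        q=((px(n,poly)-[x,y]+.5)*S).round().astype(np.int32); cv2.polylines(b,[q],True,(0,0,255),1)
    out.append(b)
cv2.imwrite('pics/m6.png',np.hstack(out))
E
```

```text
t 11.9833 p [611.8 -74.3 158. ] q [ 0.635  0.772 -0.    -0.   ] F [ 0.3  0.5 -1.7] w 26.7 g 40.1 j [-0.3   0.44  1.48 -0.    1.22 -0.5 ]
tool y ang 11.14 tilt [-0.001 -0.    -1.   ]
```

View pics/m6.png

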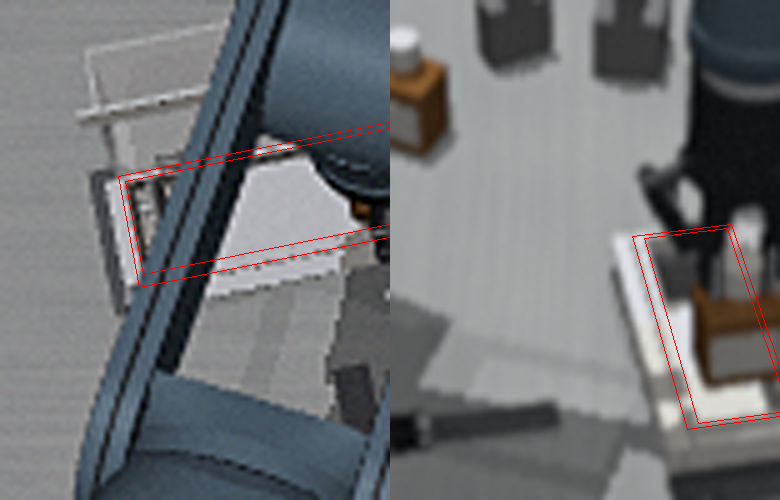

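```bash
python3 - <<'E'
from h import *
S=7
def tile(f,n,x,y,w,h,polys):
    im=cv2.imread(f); b=cv2.resize(im[y:y+h,x:x+w],None,fx=S,fy=S,interpolation=cv2.INTER_CUBIC)
    for poly,c in polys:
        q=((px(n,poly)-[x,y]+.5)*S).round().astype(np.int32); cv2.polylines(b,[q],True,c,1)
    return b
rim=(rect(-39,35,-96.75,96.75,56),(0,0,255)); lid=(rect(-35,35,-96.75,96.75,111),(0,255,0)); fl=(rect(-53,-39,-106.5,106.5,60),(255,0,0)); fla=(rect(-31,31,-92.75,92.75,5),(0,255,255))
a=tile('pics/top0_raw.png','top',258,154,86,52,[rim,lid,fl,fla])
b=tile('pics/side0_raw.png','side',308,150,50,70,[rim,lid,fl]); b=b[:364] if 0 else cv2.resize(b,(257,360))
H=360; a=cv2.resize(a,(543,328)); a=np.vstack([a,np.zeros((32,543,3),np.uint8)])
cv2.imwrite('pics/m7.png',np.hstack([a,b]))
E
```

View pics/m7.png

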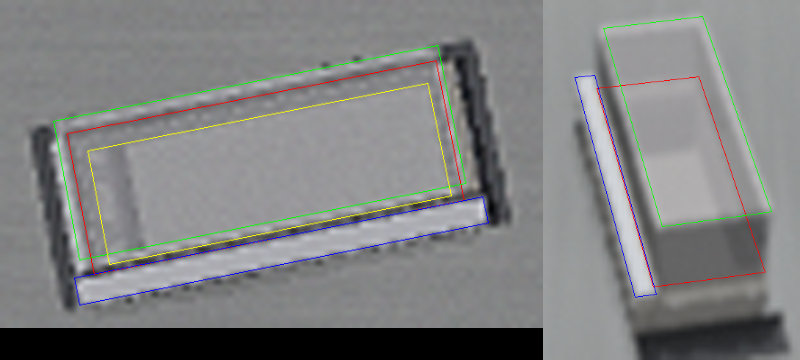

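servo_tool(rows=[[[0,0,0,-0.016,0,0,0],[0,0,0,-0.032,0,0,0],[0,0,0,-0.042,0,0,0],[0,0,0,-0.052,0,0,0],[0,0,0,-0.062,0,0,0],[0,0,0,-0.071,0,0,0],[0,0,0,-0.071,0,0,0],[0,0,0,-0.071,0,0,0]]])

```text
time_s: 12.75
ee_pos: [611.5, -75.5, 86.7]
tcp_rot: [0.636, 0.772, -0.0, -0.001]
wrist_force: [0.4, 0.4, -1.2]
width: 26.3
grip_force: 40.0
```

servo_tool(rows=[[[0,0.0004,-0.002,0,0,0,0],[0,0.0008,-0.004,0,0,0,0],[0,0.0011,-0.006,0,0,0,0],[0,0.0011,-0.006,0,0,0,0],[0,0.0011,-0.006,0,0,0,0]]])

```text
time_s: 13.17
ee_pos: [613.2, -79.3, 88.3]
tcp_rot: [0.636, 0.772, 0.002, -0.001]
wrist_force: [-1.7, 8.1, 2.0]
width: 26.8
grip_force: 40.4
```

servo_tool(rows=[[[0,0,0,-0.003,0,0,0],[0,0,0.001,-0.003,0,0,0],[0.5,0,0.001,-0.003,0,0,0],[0.5,0,0.001,-0.003,0,0,0],[0.5,0,0.001,0.0,0,0,0],[0.5,0,0.001,0.03,0,0,0],[0.5,0,0.001,0.065,0,0,0],[1,-0.03,0.04,0.07,0,0,0],[1,-0.06,0.075,0.07,0,0,0],[1,-0.09,0.115,0.07,0,0,0],[1,-0.12,0.155,0.07,0,0,0],[1,-0.15,0.195,0.07,0,0,0]]], force=20)

```text
time_s: 14.17
ee_pos: [484.4, 84.5, 158.0]
tcp_rot: [0.637, 0.771, 0.0, 0.001]
wrist_force: [0.4, 1.1, -0.8]
width: 85.2
grip_force: 0.0
```

```bash
python3 - <<'E'
from h import *
st(); yawy(); out=[]
im=ctrl.capture('top')[:,:,::-1].copy(); cv2.imwrite('pics/r8top.png',im)
im2=ctrl.capture('side')[:,:,::-1].copy(); cv2.imwrite('pics/r8side.png',im2)
a=cv2.resize(im[150:270,160:420],None,fx=3,fy=3,interpolation=cv2.INTER_CUBIC)
cv2.imwrite('pics/m8.png',a)
# bottle blobs
for n,I in(('top',im),('side',im2)):
    hsv=cv2.cvtColor(I,cv2.COLOR_BGR2HSV); m=cv2.inRange(hsv,(8,110,60),(22,255,255))
    k,l,s,c=cv2.connectedComponentsWithStats(m)
    for i in range(1,k):
        if s[i,4]>40: print(n,s[i],c[i].round(1))
E
```

```text
t 14.1667 p [484.4  84.5 158. ] q [0.637 0.771 0.    0.001] F [ 0.4  1.1 -0.8] w 85.2 g 0.0 j [-0.05  0.23  1.79 -0.    1.12 -0.25]
tool y ang 10.93 tilt [ 0.002 -0.    -1.   ]
top [314 166  15  19 132] [320.4 175.4]
top [ 18 293   8   8  48] [ 21.1 296.7]
top [ 15 308   8   8  47] [ 18.6 311.8]
top [ 13 324   7   7  46] [ 16.1 326.9]
top [ 10 338   8   9  48] [ 13.5 342. ]
top [  7 354   8   8  49] [ 10.8 357.4]
top [  5 369   8   8  50] [  8.4 372.7]
top [  2 385   8   8  51] [  5.7 388.4]
side [84  0 11  7 51] [89.2  2.7]
side [ 104    0   38   90 1307] [126.   36.6]
side [ 83  17  39  59 488] [105.   45.1]
side [ 45  66  31  23 330] [57.9 73.2]
side [  9  79  58  55 852] [ 40.2 106. ]
side [ 84  81  48  63 932] [109.4 116.6]
side [437  88 110  10 905] [491.9  92.7]
side [265 132  15  10  83] [272.1 136.3]
side [ 49 172  31  32 425] [ 62.4 184.6]
side [331 191  17  12 115] [338.6 197.5]
side [   0  195   56   39 1346] [ 27.2 214.3]
```

View pics/m8.png

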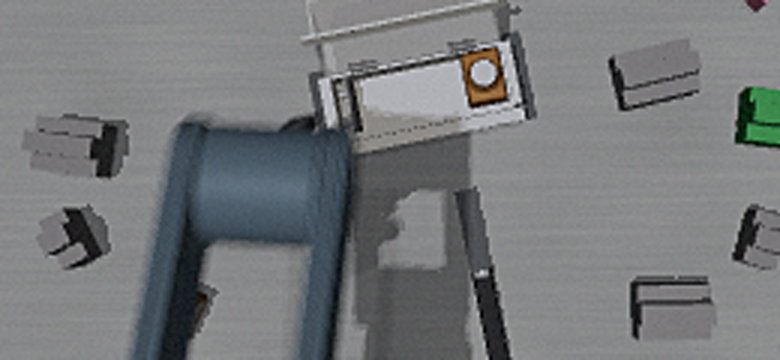

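servo_tool(rows=[[[1,-0.02,0.028,0,0,0,1.4],[1,-0.04,0.057,0,0,0,2.8],[1,-0.06,0.085,0,0,0,4.2],[1,-0.08,0.114,0,0,0,5.6],[1,-0.1,0.142,0,0,0,7],[1,-0.122,0.174,0,0,0,8.4],[1,-0.122,0.174,0,0,0,9.8],[1,-0.122,0.174,0,0,0,10.8],[1,-0.122,0.174,0,0,0,10.8],[1,-0.122,0.174,0,0,0,10.8]]])

```text
time_s: 15.1
ee_pos: [364.1, 257.8, 157.6]
tcp_rot: [0.218, 0.976, 0.0, 0.001]
wrist_force: [0.0, 0.2, 0.8]
width: 85.2
grip_force: 0.0
```

```bash
python3 - <<'E'
from h import *
st(); yawy()
I=ctrl.capture('side')[:,:,::-1].copy(); cv2.imwrite('pics/r9side.png',I)
hsv=cv2.cvtColor(I,cv2.COLOR_BGR2HSV); m=cv2.inRange(hsv,(8,110,60),(22,255,255)); 
for f in ('r2side','r9side'):
    I=cv2.imread(f'pics/{f}.png');h=cv2.cvtColor(I,cv2.COLOR_BGR2HSV); m=cv2.inRange(h,(8,110,40),(22,255,255)); m[:120]=0;m[160:]=0;m[:,:250]=0;m[:,300:]=0
    y,x=np.nonzero(m); print(f,len(x),x.min(),x.max(),y.min(),y.max(),x.mean(),y.mean())
print(px('side',[[361,260,66],[361,260,0]]))
E
```

```text
t 15.1 p [364.1 257.8 157.6] q [0.218 0.976 0.    0.001] F [0.  0.2 0.8] w 85.2 g 0.0 j [ 0.37  0.15  1.89 -0.    1.1  -0.77]
tool y ang 64.83 tilt [ 0.001  0.    -1.   ]Traceback (most recent call last):
  File "<stdin>", line 7, in <module>
    return umr_minimum(a, axis, None, out, keepdims, initial, where)
ValueError: zero-size array to reduction operation minimum which has no identity
```

servo_tool(rows=[[[1,-0.003,0.0024,-0.03,0,0,0],[1,-0.003,0.0024,-0.06,0,0,0],[1,-0.003,0.0024,-0.09,0,0,0],[1,-0.003,0.0024,-0.119,0,0,0],[1,-0.003,0.0024,-0.119,0,0,0],[0,-0.003,0.0024,-0.119,0,0,0],[0,-0.003,0.0024,-0.119,0,0,0],[0,-0.003,0.0024,-0.119,0,0,0],[0,-0.003,0.0024,-0.119,0,0,0],[0,-0.003,0.0024,-0.119,0,0,0]]], force=20)

```text
time_s: 15.98
ee_pos: [362.1, 260.8, 40.1]
tcp_rot: [0.217, 0.976, 0.001, 0.002]
wrist_force: [1.5, 0.4, 7.5]
width: 47.6
grip_force: 24.4
```

servo_tool(rows=[[[0.8,0,0,0,0,0,0],[0.8,0,0,0,0,0,0],[0.8,0,0,0.035,0,0,0],[0.8,0,0,0.07,0,0,0],[0.8,0,0,0.085,0,0,-1.4],[0.8,0,0,0.085,0,0,-2.8],[0.8,0,0,0.085,0,0,-4.2],[0.8,0,0,0.085,0,0,-5.6],[0.8,0,0,0.085,0,0,-7],[0.8,0,0,0.085,0,0,-8.4],[0.8,0,0,0.085,0,0,-9.8],[0.8,0,0,0.085,0,0,-11.2]]])

```text
time_s: 16.98
ee_pos: [359.8, 260.2, 123.2]
tcp_rot: [0.652, 0.758, -0.0, -0.0]
wrist_force: [0.2, 0.2, -0.3]
width: 68.4
grip_force: 0.0
```

servo_tool(rows=[[[0.8,0,0,0,0,0,-1.4],[0.8,0,0,0,0,0,-2.8],[0.8,0,0,0,0,0,-4.2],[0.8,0,0,0,0,0,-5.6],[0.8,0,0,-0.02,0,0,-6.8],[0.8,0,0,-0.04,0,0,-6.8],[0.8,0,0,-0.045,0,0,-6.8],[0,0,0,-0.045,0,0,-6.8],[0,0,0,-0.045,0,0,-6.8],[0,0,0,-0.045,0,0,-6.8],[0,0,0,-0.045,0,0,-6.8],[0,0,0,-0.045,0,0,-6.8]]], force=40)

```text
time_s: 17.98
ee_pos: [361.1, 260.5, 79.2]
tcp_rot: [0.843, 0.537, 0.001, 0.0]
wrist_force: [0.6, -0.8, 3.7]
width: 26.7
grip_force: 39.5
```

servo_tool(rows=[[[0,0,0,0.035,0,0,0],[0,0,0,0.07,0,0,1.2],[0,0.022,-0.026,0.085,0,0,2.4],[0,0.046,-0.056,0.085,0,0,3.6],[0,0.071,-0.086,0.085,0,0,4.8],[0,0.097,-0.116,0.085,0,0,6],[0,0.122,-0.146,0.085,0,0,7.2],[0,0.147,-0.176,0.085,0,0,7.2],[0,0.172,-0.206,0.085,0,0,7.2],[0,0.197,-0.236,0.085,0,0,7.2],[0,0.22,-0.265,0.085,0,0,7.2],[0,0.2427,-0.2909,0.085,0,0,7.2]]])

```text
time_s: 18.98
ee_pos: [603.8, -32.8, 163.2]
tcp_rot: [0.636, 0.771, -0.0, 0.0]
wrist_force: [-0.1, 1.4, -1.3]
width: 26.7
grip_force: 40.1
```

servo_tool(rows=[[[0,0,0,0,0,0,0],[0,0,0,0,0,0,0]]])

```text
time_s: 19.15
ee_pos: [603.5, -32.4, 162.7]
tcp_rot: [0.637, 0.771, -0.0, -0.0]
wrist_force: [-0.8, 1.2, -2.6]
width: 26.6
grip_force: 40.2
```

servo_tool(rows=[[[0,0.0004,0.0015,-0.016,0,0,0],[0,0.0004,0.0015,-0.032,0,0,0],[0,0.0004,0.0015,-0.048,0,0,0],[0,0.0004,0.0015,-0.06,0,0,0],[0,0.0004,0.0015,-0.07,0,0,0],[0,0.0004,0.0015,-0.0765,0,0,0],[0,0.0004,0.0015,-0.0765,0,0,0],[0,0.0008,-0.0005,-0.0765,0,0,0],[0,0.0011,-0.0025,-0.0765,0,0,0],[0,0.0014,-0.0045,-0.0765,0,0,0],[0,0.0014,-0.0045,-0.0765,0,0,0],[0,0.0014,-0.0045,-0.0765,0,0,0]]])

```text
time_s: 20.15
ee_pos: [604.9, -35.0, 87.5]
tcp_rot: [0.636, 0.772, 0.001, 0.001]
wrist_force: [1.3, 3.0, 0.1]
width: 26.6
grip_force: 40.3
```

servo_tool(rows=[[[0,0,0.0005,-0.003,0,0,0],[0.5,0,0.001,-0.003,0,0,0],[0.5,0,0.001,-0.003,0,0,0],[0.5,0,0.001,0,0,0,0],[0.5,0,0.001,0.035,0,0,0],[0.5,0,0.001,0.075,0,0,0],[0.6,-0.027,-0.027,0.085,0,0,-1.2],[0.6,-0.055,-0.055,0.085,0,0,-2.26],[0.6,-0.083,-0.083,0.085,0,0,-2.26],[0.6,-0.111,-0.111,0.085,0,0,-2.26],[0.6,-0.139,-0.139,0.085,0,0,-2.26],[0.6,-0.167,-0.167,0.085,0,0,-2.26]]], force=20)

```text
time_s: 21.15
ee_pos: [435.9, -203.4, 172.2]
tcp_rot: [0.709, 0.705, -0.0, 0.001]
wrist_force: [0.2, -0.6, 0.9]
width: 51.4
grip_force: 0.0
```

servo_tool(rows=[[[0.6,-0.026,-0.026,0,0,0,0],[0.6,-0.052,-0.052,0,0,0,0],[0.6,-0.077,-0.077,0,0,0,0],[0.6,-0.077,-0.077,-0.02,0,0,0],[0.6,-0.077,-0.077,-0.04,0,0,0],[0.6,-0.077,-0.077,-0.04,0,0,0]]])

```text
time_s: 21.65
ee_pos: [358.1, -278.4, 129.2]
tcp_rot: [0.71, 0.704, 0.0, -0.003]
wrist_force: [-0.5, 0.4, 0.4]
width: 51.1
grip_force: 0.0
```

```bash
python3 - <<'E'
from h import *
st(); yawy(); p=np.array(ctrl.state()['ee_pos'])
T=ctrl.capture('top')[:,:,::-1].copy(); cv2.imwrite('pics/r10top.png',T)
I=ctrl.capture('side')[:,:,::-1].copy(); cv2.imwrite('pics/r10side.png',I)
print(px('side',[[360.3,-279,90]]))
a=cv2.resize(I[190:290,210:300],None,fx=4,fy=4,interpolation=cv2.INTER_CUBIC)
b=cv2.resize(T[140:240,250:360],None,fx=4,fy=4,interpolation=cv2.INTER_CUBIC)
cv2.imwrite('pics/m10.png',np.hstack([a,b]))
E
```

```text
t 21.65 p [ 358.1 -278.4  129.2] q [ 0.71   0.704  0.    -0.003] F [-0.5  0.4  0.4] w 51.1 g 0.0 j [-0.91  0.2   1.91 -0.    1.04 -0.9 ]
tool y ang -0.44 tilt [-0.003  0.004 -1.   ]
[[254.90968513 239.33200186]]
```

View pics/m10.png

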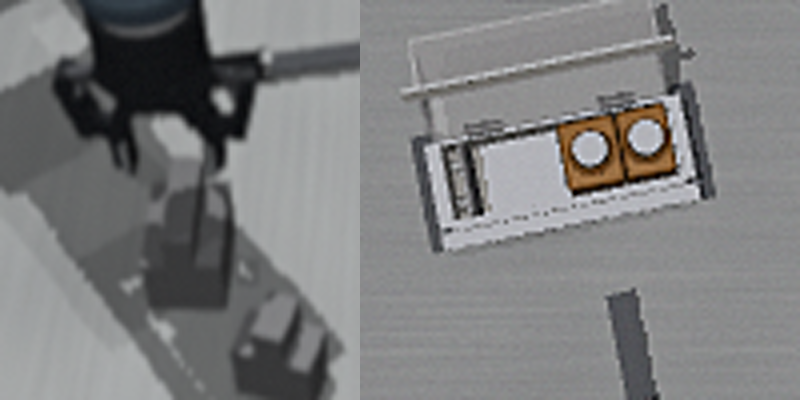

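servo_tool(rows=[[[0.6,0.001,0,-0.03,0,0,0],[0.6,0.001,0,-0.057,0,0,0],[0.6,0.001,0,-0.057,0,0,0],[0,0.001,0,-0.057,0,0,0],[0,0.001,0,-0.057,0,0,0],[0,0.001,0,-0.057,0,0,0],[0,0.001,0,-0.057,0,0,0],[0,0.001,0,-0.057,0,0,0]]], force=90)

```text
time_s: 22.42
ee_pos: [362.3, -280.2, 76.5]
tcp_rot: [0.709, 0.705, -0.0, 0.002]
wrist_force: [-0.5, 0.7, 7.4]
width: 20.6
grip_force: 89.0
```

servo_tool(rows=[[[0,0,0,0.035,0,0,0],[0,0,0,0.075,0,0,0],[0,0.017,0.023,0.105,0,0,1],[0,0.04,0.054,0.11,0,0,2.26],[0,0.064,0.085,0.11,0,0,2.26],[0,0.088,0.117,0.11,0,0,2.26],[0,0.112,0.148,0.11,0,0,2.26],[0,0.136,0.18,0.11,0,0,2.26],[0,0.16,0.212,0.11,0,0,2.26],[0,0.184,0.244,0.11,0,0,2.26],[0,0.208,0.276,0.11,0,0,2.26],[0,0.2306,0.306,0.11,0,0,2.26]]])

```text
time_s: 23.42
ee_pos: [592.9, 29.1, 185.3]
tcp_rot: [0.636, 0.772, 0.0, 0.0]
wrist_force: [0.3, -0.9, -1.9]
width: 20.4
grip_force: 88.9
```

servo_tool(rows=[[[0,0,0,-0.03,0,0,0],[0,0,0,-0.04,0,0,0],[0,0,0,-0.04,0,0,0]]])

```text
time_s: 23.67
ee_pos: [589.2, 27.5, 141.6]
tcp_rot: [0.636, 0.772, -0.002, -0.003]
wrist_force: [-0.1, -0.0, -2.1]
width: 20.4
grip_force: 88.9
```

```bash
python3 - <<'E'
from h import *
st(); yawy(); p=np.array(ctrl.state()['ee_pos'])-C; print('carr',p@EX,p@EY)
I=ctrl.capture('side')[:,:,::-1].copy(); cv2.imwrite('pics/r11side.png',I)
T=ctrl.capture('top')[:,:,::-1].copy(); cv2.imwrite('pics/r11top.png',T)
E
```

```text
t 23.6667 p [589.2  27.5 141.6] q [ 0.636  0.772 -0.002 -0.003] F [-0.1 -0.  -2.1] w 20.4 g 88.9 j [-0.14  0.41  1.56 -0.    1.17 -0.33]
tool y ang 11.06 tilt [-0.007  0.001 -1.   ]
carr -3.2775014401745093 37.13679441881935
```

servo_tool(rows=[[[0,0,0,0,0,0,0],[0,0,0,0,0,0,0],[0,0,0,0,0,0,0]]])

```text
time_s: 24.02
ee_pos: [592.4, 26.0, 146.0]
tcp_rot: [0.637, 0.771, 0.001, 0.001]
wrist_force: [0.8, 0.4, -2.1]
width: 20.6
grip_force: 88.9
```

```bash
python3 - <<'E'
from h import *
st(); yawy(); p=np.array(ctrl.state()['ee_pos'])-C; print('carr',p@EX,p@EY)
S=6; x,y,w,h=285,130,62,75
out=[]
I=ctrl.capture('side')[:,:,::-1].copy(); cv2.imwrite('pics/r12side.png',I)
b=cv2.resize(I[y:y+h,x:x+w],None,fx=S,fy=S,interpolation=cv2.INTER_CUBIC)
for poly,c in ((rect(-31,31,-92.75,92.75,56),(0,0,255)),):
    q=((px('side',poly)-[x,y]+.5)*S).round().astype(np.int32); cv2.polylines(b,[q],True,c,1)
# assumed spacer outline, body foot & rib top
s=ctrl.state()['ee_pos']; z0=s[2]-76.5
a=(np.array(s)-C)@EX; bb=(np.array(s)-C)@EY+1.2
for r in (rect(a-29,a+29,bb-36,bb+36,z0),rect(a-29,a+29,bb-39,bb+39,z0+60),rect(a-11,a+11,bb-39,bb+39,z0+90)):
    q=((px('side',r)-[x,y]+.5)*S).round().astype(np.int32); cv2.polylines(b,[q],True,(0,255,0),1)
cv2.imwrite('pics/m12.png',b); print(b.shape)
E
```

```text
t 24.0167 p [592.4  26.  146. ] q [0.637 0.771 0.001 0.001] F [ 0.8  0.4 -2.1] w 20.6 g 88.9 j [-0.14  0.41  1.56  0.    1.17 -0.33]
tool y ang 10.92 tilt [ 0.002 -0.    -1.   ]
carr -0.467415498704284 34.99826494833016
(450, 372, 3)
```

View pics/m12.png

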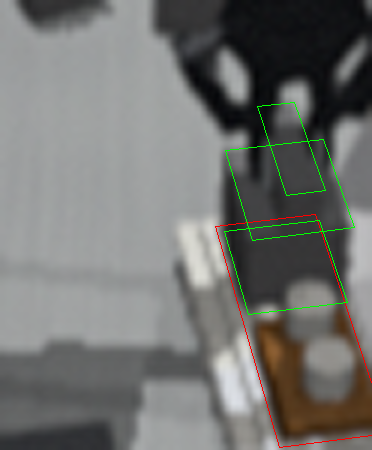

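servo_tool(rows=[[[0,0.0004,0.0001,-0.008,0,0,0],[0,0.0004,0.0001,-0.014,0,0,0],[0,0.0004,0.0001,-0.02,0,0,0],[0,0.0004,0.0001,-0.024,0,0,0],[0,0.0004,0.0001,-0.028,0,0,0],[0,0.0004,0.0001,-0.028,0,0,0]]])

```text
time_s: 24.57
ee_pos: [592.8, 26.5, 116.1]
tcp_rot: [0.636, 0.772, -0.0, 0.001]
wrist_force: [2.9, -2.9, -2.3]
width: 19.9
grip_force: 88.8
```

```bash
python3 -c "
from h import *
st(); p=np.array(ctrl.state()['ee_pos'])-C; print('carr',p@EX,p@EY)"
```

```text
t 24.5667 p [592.8  26.5 116.1] q [ 0.636  0.772 -0.     0.001] F [ 2.9 -2.9 -2.3] w 19.9 g 88.8 j [-0.14  0.44  1.59 -0.    1.11 -0.33]
carr 0.0830447503289724 35.38652393619328
```

servo_tool(rows=[[[0,0,0,-0.008,0,0,0],[0,0,0,-0.016,0,0,0],[0,0,0,-0.022,0,0,0],[0,0,0,-0.028,0,0,0],[0,0,0,-0.034,0,0,0],[0,0,0,-0.038,0,0,0],[0,0,0,-0.038,0,0,0]]])

```text
time_s: 25.15
ee_pos: [592.8, 26.1, 81.5]
tcp_rot: [0.636, 0.772, 0.0, 0.001]
wrist_force: [-6.7, -5.2, 24.5]
width: 19.7
grip_force: 92.5
```

```bash
python3 -c "
from h import *
st(); p=np.array(ctrl.state()['ee_pos'])-C; print('carr',p@EX,p@EY)"
```

```text
t 25.15 p [592.8  26.1  81.5] q [0.636 0.772 0.    0.001] F [-6.7 -5.2 24.5] w 19.7 g 92.5 j [-0.14  0.48  1.63 -0.    1.04 -0.33]
carr 0.029403509050419885 35.07875366472324
```

servo_tool(rows=[[[0,0,0,0.006,0,0,0],[0,0,0,0.006,0,0,0],[0,0,0,0.006,0,0,0],[0,0,0,0.006,0,0,0]]])

```text
time_s: 25.48
ee_pos: [592.9, 26.2, 84.4]
tcp_rot: [0.636, 0.772, -0.0, 0.001]
wrist_force: [2.9, -5.6, 3.5]
width: 20.0
grip_force: 89.8
```

servo_tool(rows=[[[0,-0.0003,0.0015,0,0,0,0],[0,-0.0003,0.0015,0,0,0,0],[0,-0.0003,0.0015,0,0,0,0]]])

```text
time_s: 25.73
ee_pos: [592.7, 27.4, 84.3]
tcp_rot: [0.636, 0.772, -0.0, 0.001]
wrist_force: [2.4, -5.4, 2.2]
width: 20.3
grip_force: 89.8
```

servo_tool(rows=[[[0,0.0003,-0.0015,0,0,0,0],[0,0.0003,-0.0015,0,0,0,0],[0,0.0006,-0.003,0,0,0,0],[0,0.0006,-0.003,0,0,0,0]]])

```text
time_s: 26.07
ee_pos: [592.9, 25.9, 84.2]
tcp_rot: [0.636, 0.771, 0.001, -0.0]
wrist_force: [4.0, -0.8, 0.3]
width: 20.5
grip_force: 89.6
```

```bash
python3 -c "
from h import *
st(); p=np.array(ctrl.state()['ee_pos'])-C; print('carr',p@EX,p@EY)"
```

```text
t 26.0667 p [592.9  25.9  84.2] q [ 0.636  0.771  0.001 -0.   ] F [ 4.  -0.8  0.3] w 20.5 g 89.6 j [-0.14  0.48  1.62  0.    1.04 -0.34]
carr 0.07249043367006625 34.78799518443061
```

servo_tool(rows=[[[0,-0.0001,0.0007,-0.003,0,0,0],[0,-0.0001,0.0007,-0.006,0,0,0],[0,-0.0001,0.0007,-0.006,0,0,0],[0.4,-0.0001,0.0007,-0.005,0,0,0],[0.4,-0.0001,0.0007,-0.004,0,0,0],[0.4,0,0,0,0,0,0],[0.4,0,0,0.03,0,0,0],[0.2,0,0,0.05,0,0,0],[0,0,0,0.05,0,0,0],[0,0,0,0.05,0,0,0],[0,0,0,0.05,0,0,0]]], force=40)

```text
time_s: 26.98
ee_pos: [591.7, 25.8, 133.5]
tcp_rot: [0.636, 0.772, -0.001, -0.001]
wrist_force: [0.3, 0.0, -0.3]
width: -0.3
grip_force: 0.0
```

servo_tool(rows=[[[0,0,0,-0.01,0,0,0],[0,0,0,-0.018,0,0,0],[0,0,0,-0.024,0,0,0],[0,0,0,-0.029,0,0,0],[0,0,0,-0.031,0,0,0],[0,0,0,-0.031,0,0,0]]])

```text
time_s: 27.48
ee_pos: [591.5, 25.5, 103.3]
tcp_rot: [0.636, 0.772, -0.001, -0.001]
wrist_force: [-3.6, 0.2, 7.7]
width: 0.0
grip_force: 3.2
```

servo_tool(rows=[[[0,0,0,0.035,0,0,0],[0,0,0,0.07,0,0,-0.7],[0,0,0,0.082,0,0,-2.1],[0,0.02,-0.003,0.082,0,0,-3.5],[0,0.04,-0.006,0.082,0,0,-4.9],[0,0.06,-0.009,0.082,0,0,-6.3],[0,0.08,-0.012,0.082,0,0,-7.7],[0,0.101,-0.016,0.082,0,0,-9.1],[0,0.101,-0.016,0.082,0,0,-10.5],[0,0.101,-0.016,0.082,0,0,-11.9],[0,0.101,-0.016,0.082,0,0,-13.3],[0,0.101,-0.016,0.082,0,0,-14.7]]])

```text
time_s: 28.48
ee_pos: [693.5, 9.4, 184.2]
tcp_rot: [0.972, 0.235, -0.001, -0.0]
wrist_force: [0.5, -0.4, -0.6]
width: 0.2
grip_force: 0.0
```

servo_tool(rows=[[[0,0,0,0,0,0,-1.4],[0,0,0,0,0,0,-2.8],[0,0,0,0,0,0,-3.3],[0,0,0,0,0,0,-3.3],[0,0,0,0,0,0,-3.3]]])

```text
time_s: 28.9
ee_pos: [693.4, 9.4, 184.8]
tcp_rot: [0.995, 0.097, -0.001, -0.0]
wrist_force: [-0.7, -0.2, 0.2]
width: -0.1
grip_force: 0.0
```

```bash
python3 -c "
from h import *
st(); yawy(); p=np.array(ctrl.state()['ee_pos'])-C; print('carr',p@EX,p@EY)
for d in (110,90,75,60,45,30,15,0):
    t=np.radians(d); print(d, (35-88*np.cos(t)+4*np.sin(t)).round(1),(56+88*np.sin(t)+4*np.cos(t)).round(1))
T=ctrl.capture('top')[:,:,::-1]; S=ctrl.capture('side')[:,:,::-1]; cv2.imwrite('pics/r13top.png',T); cv2.imwrite('pics/r13side.png',S)"
```

```text
t 28.9 p [693.4   9.4 184.8] q [ 0.995  0.097 -0.001 -0.   ] F [-0.7 -0.2  0.2] w -0.1 g 0.0 j [-0.15  0.55  1.22  0.    1.37  1.23]
tool y ang -78.91 tilt [-0.001  0.    -1.   ]
carr 95.59641280275922 -0.5044175501152921
110 68.9 137.3
90 39.0 144.0
75 16.1 142.0
60 -5.5 134.2
45 -24.4 121.1
30 -39.2 103.5
15 -49.0 82.6
0 -53.0 60.0
```

servo_tool(rows=[[[0,0,0,-0.03,0,0,0],[0,0,0,-0.048,0,0,0],[0,0,0,-0.048,0,0,0],[0,-0.0153,-0.003,-0.047,0,0,0],[0,-0.023,-0.0045,-0.046,0,0,0],[0,-0.03,-0.0058,-0.045,0,0,0],[0,-0.0375,-0.0072,-0.044,0,0,0],[0,-0.0448,-0.0087,-0.043,0,0,0],[0,-0.055,-0.0107,-0.042,0,0,0],[0,-0.0654,-0.0127,-0.041,0,0,0],[0,-0.0801,-0.0156,-0.042,0,0,0],[0,-0.0801,-0.0156,-0.042,0,0,0]]])

```text
time_s: 30.0
ee_pos: [611.3, -6.6, 144.4]
tcp_rot: [0.995, 0.096, -0.001, 0.0]
wrist_force: [0.6, 0.3, 0.2]
width: 0.3
grip_force: 0.0
```

```bash
python3 -c "
from h import *
st(); p=np.array(ctrl.state()['ee_pos'])-C; print('carr',p@EX,p@EY)
S=ctrl.capture('side')[:,:,::-1]; cv2.imwrite('pics/r14side.png',S)
T=ctrl.capture('top')[:,:,::-1]; cv2.imwrite('pics/r14top.png',T)
# bright flange: sample expected flange projections at +-95 for several angles
for n,I in(('side',S),('top',T)):
  g=I.astype(int).sum(2)/3
  for d in (110,100,90,80,70,65,60,50):
    t=np.radians(d); v=[]
    for y in np.r_[-104:-60:5,60:104:5]:
        for r in (78,82,86):
            u=px(n,[c2w(35-r*np.cos(t)+4*np.sin(t),y,56+r*np.sin(t)+4*np.cos(t))])[0].round().astype(int); v.append(g[u[1],u[0]])
    print(n,d,np.mean(v).round(),np.std(v).round())
"
```

```text
t 30.0 p [611.3  -6.6 144.4] q [ 0.995  0.096 -0.001  0.   ] F [0.6 0.3 0.2] w 0.3 g 0.0 j [-0.19  0.44  1.51 -0.    1.19  1.19]
carr 11.936145232622358 -0.571768512177304
side 110 153.0 12.0
side 100 117.0 61.0
side 90 104.0 75.0
side 80 99.0 83.0
side 70 162.0 18.0
side 65 146.0 24.0
side 60 143.0 32.0
side 50 142.0 26.0
top 110 88.0 36.0
top 100 84.0 48.0
top 90 89.0 62.0
top 80 120.0 62.0
top 70 124.0 51.0
top 65 102.0 26.0
top 60 135.0 42.0
top 50 113.0 49.0
```

servo_tool(rows=[[[0,-0.0059,-0.0011,-0.0035,0,0,0],[0,-0.012,-0.0023,-0.0065,0,0,0],[0,-0.012,-0.0023,-0.0065,0,0,0],[0,-0.0098,-0.0019,0.008,0,0,0],[0,-0.0275,-0.0053,0.008,0,0,0],[0,-0.0275,-0.0053,-0.0065,0,0,0],[0,-0.0334,-0.0065,-0.0105,0,0,0],[0,-0.0402,-0.0078,-0.0165,0,0,0]]])

```text
time_s: 30.77
ee_pos: [572.1, -14.5, 127.7]
tcp_rot: [0.995, 0.096, -0.001, 0.0]
wrist_force: [-5.3, -2.3, 8.6]
width: 0.3
grip_force: 4.2
```

servo_tool(rows=[[[0,-0.0069,-0.0014,-0.0075,0,0,0],[0,-0.0138,-0.0027,-0.017,0,0,0],[0,-0.0187,-0.0036,-0.026,0,0,0]]])

```text
time_s: 31.02
ee_pos: [553.4, -17.9, 100.7]
tcp_rot: [0.995, 0.096, -0.001, 0.0]
wrist_force: [-1.6, -1.8, 1.2]
width: 0.3
grip_force: 1.2
```

servo_tool(rows=[[[0,-0.003,-0.0006,-0.006,0,0,0],[0,-0.005,-0.001,-0.0115,0,0,0],[0,-0.007,-0.0014,-0.019,0,0,0],[0,-0.0085,-0.0017,-0.0265,0,0,0],[0,-0.0088,-0.0017,-0.032,0,0,0],[0,-0.0088,-0.0017,-0.036,0,0,0],[0,-0.0088,-0.0017,-0.036,0,0,0]]])

```text
time_s: 31.6
ee_pos: [546.0, -19.2, 67.6]
tcp_rot: [0.995, 0.096, 0.0, 0.0]
wrist_force: [-8.8, 0.8, 23.5]
width: -0.3
grip_force: 11.7
```

```bash
python3 -c "
from h import *
st(); p=np.array(ctrl.state()['ee_pos'])-C; print('carr',p@EX,p@EY)"
```

```text
t 31.6 p [546.  -19.2  67.6] q [0.995 0.096 0.    0.   ] F [-8.8  0.8 23.5] w -0.3 g 11.7 j [-0.24  0.43  1.76 -0.    0.96  1.14]
carr -54.617735757167125 -0.4851048648861571
```

servo_tool(rows=[[[0,-0.005,-0.001,0.01,0,0,0],[0,-0.01,-0.002,0.04,0,0,0],[0,-0.03,0.03,0.08,0,0,0],[0,-0.05,0.07,0.12,0,0,0],[0,-0.07,0.11,0.15,0,0,0],[0,-0.09,0.15,0.15,0,0,0],[0,-0.11,0.19,0.15,0,0,0],[0,-0.13,0.23,0.15,0,0,0],[0,-0.15,0.27,0.15,0,0,0],[0,-0.17,0.3,0.15,0,0,0],[0,-0.17,0.3,0.15,0,0,0]]])

```text
time_s: 32.52
ee_pos: [375.9, 280.6, 215.2]
tcp_rot: [0.995, 0.096, 0.0, -0.0]
wrist_force: [1.2, 0.3, 0.1]
width: 0.4
grip_force: 0.0
```

```bash
python3 - <<'E'
from h import *
st(); out={}
for n in('top','side'):
    I=ctrl.capture(n)[:,:,::-1].copy(); cv2.imwrite(f'pics/end{n}.png',I); A=cv2.imread(f'pics/{n}0_raw.png')
    d=np.abs(I.astype(int)-A).max(2)>45; d=cv2.morphologyEx(d.astype(np.uint8),cv2.MORPH_OPEN,np.ones((2,2)))
    k,l,s,c=cv2.connectedComponentsWithStats(d)
    print(n,[tuple(map(int,x)) for x in s[1:] if x[4]>12])
    g=lambda J:J.astype(int).mean(2)
    for nm,q in(('flange',[c2w(-46,y,60) for y in range(-100,101,10)]),('lid front edge',[c2w(-37,y,111) for y in range(-90,91,10)])):
        u=px(n,q).round().astype(int); print(n,nm,g(A)[u[:,1],u[:,0]].round(),g(I)[u[:,1],u[:,0]].round())
    for nm,q in(('beaker',None),):pass
print(px('top',[[776,251,0],[780,-15,67]]),px('side',[[776,251,0]]))
E
```

```text
t 32.5167 p [375.9 280.6 215.2] q [ 0.995  0.096  0.    -0.   ] F [1.2 0.3 0.1] w 0.4 g 0.0 j [0.4  0.13 1.76 0.   1.25 1.78]
top [(371, 204, 17, 19, 227), (313, 214, 28, 15, 207), (231, 221, 8, 6, 21), (280, 225, 27, 11, 197), (308, 224, 23, 51, 370), (63, 236, 178, 164, 12929), (221, 238, 17, 24, 107), (371, 243, 26, 21, 164), (236, 263, 10, 19, 53), (262, 270, 10, 5, 25), (262, 278, 5, 12, 27), (155, 287, 7, 8, 34), (0, 305, 69, 95, 4260), (250, 307, 18, 23, 166), (296, 306, 5, 6, 19), (264, 311, 4, 5, 15), (270, 315, 17, 7, 52), (292, 324, 17, 9, 47), (317, 328, 7, 5, 22), (232, 337, 10, 7, 25), (237, 347, 17, 17, 121), (336, 352, 4, 4, 14), (83, 360, 37, 40, 912), (337, 362, 4, 5, 14), (332, 364, 4, 5, 17), (233, 368, 9, 7, 27), (325, 368, 6, 15, 44), (293, 370, 9, 8, 30), (232, 375, 4, 5, 15), (239, 379, 4, 6, 18), (252, 382, 16, 10, 62), (57, 384, 4, 5, 14), (219, 385, 32, 15, 191), (325, 388, 9, 12, 54), (73, 395, 5, 5, 15)]
top flange [172. 173. 171. 174. 173. 172. 172. 174. 171. 171. 175. 174. 176. 172.
 174. 173. 172. 176. 174. 173. 172.] [181. 180. 179. 178. 176. 182. 181
[... 701 characters left out ...]
(180, 156, 15, 9, 75), (199, 156, 6, 5, 19), (127, 173, 19, 25, 220), (246, 180, 59, 43, 673), (156, 215, 13, 7, 66), (246, 232, 25, 40, 497), (292, 233, 21, 30, 494)]
side flange [211. 211. 211. 210. 209. 211. 206. 211. 211. 209. 212. 209. 212. 209.
 210. 207. 210. 210. 209. 210. 207.] [211. 211. 211. 210. 209. 212. 207. 211. 210. 210. 211. 210. 210. 211.
 211. 209. 210. 210. 210. 210. 207.]
side lid front edge [178. 172. 152. 175. 176. 158. 163. 152. 159. 160. 145. 170. 161. 158.
 149. 156. 153. 155. 176.] [160. 156. 136. 158. 161. 149. 165. 155. 162. 164. 147. 166. 162. 159.
 150. 157. 154. 155. 177.]
[[224.16611323 130.06809068]
 [301.15322646 123.81201251]] [[375.32983666 149.39356133]]
```

```bash
python3 - <<'E'
from h import *
for n in('top','side'):
    I=cv2.imread(f'pics/end{n}.png').astype(int); A=cv2.imread(f'pics/{n}0_raw.png').astype(int)
    for nm,p in (('b2 body',(-24,-72,71)),('b2cap',(0,-72,101)),('b1 body',(-24,-27,71)),('b1cap',(0,-27,101)),('rib',(0,36,95)),('rib-end',(0,0,95)),('body',(-22,36,65)),('follower',(0,80,58))):
        u=px(n,[c2w(*p)])[0].round().astype(int); print(n,nm,A[u[1],u[0]],I[u[1],u[0]])
E
```

```text
top b2 body [153 148 151] [134 138 148]
top b2cap [155 154 153] [158 156 157]
top b1 body [156 152 154] [131 134 143]
top b1cap [157 156 154] [163 162 161]
top rib [152 150 151] [147 143 143]
top rib-end [152 149 149] [146 141 140]
top body [153 150 150] [141 138 137]
top follower [152 150 149] [142 137 137]
side b2 body [100 100 100] [69 75 83]
side b2cap [176 175 177] [176 176 177]
side b1 body [178 178 179] [151 157 164]
side b1cap [174 174 175] [176 175 177]
side rib [163 162 164] [158 156 158]
side rib-end [155 153 155] [157 155 157]
side body [159 157 158] [163 160 163]
side follower [165 164 167] [155 153 155]
```

Brown bodies, white caps and a grey block show through the frosted lid where expected. The flange is back in its shut position and the bystanders are unchanged.

```bash
python3 -c "
from bench import ctrl
print(ctrl.finish_job())"
```

```text
the job is handed in; nothing more can be done
None
```

The job is handed in: both brown bottles (42 and 48 mm deep) stand in the carrier, and the grey block of about 78 mm is pushed to the floor and held tight by the end plate. I tried only that block: push forces in the row confirmed the fit, and camera measurements had ruled out the other two. The cover is shut, the opener lies on the bench, and the images show the beaker, white bottle and grey box unmoved.

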